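# Set the slab roller six clicks up from its stop

### The job

Set the slab roller for thin tiles: turn the black click dial on top of it clockwise until it comes up against its end stop, gently, without forcing it past the stop. Then turn it back anticlockwise exactly six clicks from the stop and let go, leaving the mug, the wooden batten and the clay tiles as they are.

Things in the scene. Friction and masses are not known exactly. Their poses are not given: they have to be found in the camera images.
- machine: Table-top slab roller fixed to the table: bed 400 x 320 mm, top 60 mm up; grey cross beam 70 x 318 mm, top 160 mm up; on its middle an aluminium click housing 90 x 90 mm, top 194 mm up, carrying the dial. Origin on the table under the centre; z up, y along the roller, x along the bed. The dial's vertical axis passes through the origin.
- dial_grip (a point): Point on the dial's axis at the height to grip it, 226 mm above the table, fixed to the machine (does not turn). The dial is a black ribbed round knob 50 mm across, 207 to 239 mm above the table, on a 28 mm collar. 18 clicks a turn (20 degrees each). A click takes about 0.2 Nm to get out of; past half way it springs into the next; let go between two, it goes to the nearer.
- stop_mark (a point): Small dark mark on the housing, 35 mm from the dial's axis on the machine's -x side. A light bar on the dial's top, centre to rim, points at it at click 0, the lowest. The dial starts 2 to 5 clicks anticlockwise of that. Just past click 0 is a springy end stop: further clockwise, resistance grows from 0.2 to about 0.55 Nm at half a click past, the most allowed; let go, it returns to click 0.
- roller_axle (a point): Middle of the steel roller's axle (roller 52 mm across, under the beam), driven up and down by the dial: 86 mm above the table at click 0 and half a millimetre higher for every click anticlockwise seen from above, too little to read surely from a measured pose; clockwise lowers it. Not to be touched.
- mug: White ceramic mug, 76 mm across, 90 mm tall, with a steel needle tool sticking out to 138 mm; standing beside the roller, to be left alone. Origin at the centre of its underside.
- batten: Wooden thickness batten 260 x 30 x 12 mm, lying beside the roller, to be left alone. Origin at the centre of its underside.
- tile_a: Round clay tile, 74 mm across, 9 mm thick, on the bed, to be left alone. Origin at the centre of its underside.
- tile_b: A second such clay tile on the other half of the bed, to be left alone.

How it is judged (in metres and radians):
On the way:
1. the dial is wound down to its end stop (roller within 0.15 mm of its lowest setting) (z of roller_axle in the frame of machine below 0.08615 m), for 0.1 s.
At the end, for the whole second after the job is handed in: After having been at the stop, the dial rests six clicks up from it (roller axle 3.0 mm above its lowest setting, within 0.2 mm), let go (z of roller_axle in the frame of machine between 0.0888 and 0.0892 m and contact force between the fingers and machine below 0.1 N); the robot touches nothing.
It fails at once if the dial is forced half a click (10 degrees) or more past its lowest click, into the end stop (z of roller_axle in the frame of machine below 0.08575 m).
It fails at once if the mug is knocked or moved more than 15 mm (distance of mug from where it was at the start of the episode above 0.015 m or angle between mug's own z axis and vertical above 0.2 rad).
It fails at once if the batten or a clay tile is moved more than 15 mm (distance of any of batten, tile_a, tile_b from where it was at the start of the episode above 0.015 m).
It also fails if it takes over 72 s, if anything falls off the work surface, if the arm or the gripper's body presses on something with over 40 N, if the wrist force passes 120 N, or if a joint passes its speed limit or range.

### The arm

A 6-joint arm with a two-finger parallel gripper is mounted at the origin on the work surface. World frame = base frame: x ahead of the robot, y to its left, z up, the work surface at z = 0. Lengths are in m, angles in degrees, forces in N, time in s.
With the tool pointing down it reaches from about 0.425 to 0.925 m from the base axis. Payload 12.5 kg.
Tool frame: the origin (TCP) lies on the centre line of the jaws, within the pads' length; the fingertips stand 25 mm ahead of it and the grasp point (between the pads) lies 6 mm ahead of it; z points along the fingers, x is the direction in which the jaws open and shut, and the axes are right-handed (so a half turn about z gives the same grasp; the last joint's range is limited). The gripper opens to 85 mm and grips with 20 to 120 N. Pads are 22 mm wide; open, the fingers measure 114 mm over their backs; the gripper's body (76 mm by 85 mm) begins 54 mm behind the grasp point. The pads swing forward as they close: fully open they stand 13 mm farther back than shut.
Start: joints at [-74.691, 28.126, 89.318, -0, 62.55, -6.05], TCP at [0.228, -0.582, 0.232] pointing down, gripper open.
Joint ranges: [-177.58, 177.58], [-47.91, 125.51], [2.72, 160], [-65.01, 245.01], [3.68, 167.84], [-153.87, 153.87]. Speed limits (degrees/s): [127.2, 127.2, 159.86, 180, 180, 180].

### API

Orientations are given as [roll, pitch, yaw] about the fixed x, y, z axes, in that order (R = Rz(yaw) Ry(pitch) Rx(roll)).
In Python, from rig import sensors, vision, job, look_for, place_of gives the robot as it stands. The module is installed in compiled form; this text tells all that it offers.
- The arm moves only by the tool play_rows, never from a script. Its argument "deltas" is a list of rows, each a list of 7 numbers: the closure in counts, from 0 (fully open) to 255 (shut), then the shift along the tool's x, y, z in m, then the turn, a rotation vector about the tool's x, y, z in rad. In form: [[jaw, dx, dy, dz, ax, ay, az], ...]. A call has 1 to 12 rows; each row shifts and turns the commanded pose from where the row before left it, along the tool's axes as they then stand; what a row does not reach is not made up. A row lasts 1/10 s, in which the tool goes at most 50 mm and 8.59 degrees, less where a joint would pass 70% of its speed; a pose out of reach is approached as far as the arm can. A call is refused whole if a number of a shift passes 0.05 or a number of a turn 0.15, either way. A call with a gripper value outside its range is refused whole. The fingers move at their own pace and stop on an object; "force" is the grip in N (left out, the last holds). Time passes only in rows, so rows that do not move let the fingers close. It gives the time, the measured TCP pose, the force and the opening at its end, in the units of the state.
- sensors.read_state(): the state, without advancing time (a new reading comes with each control period).
- vision.grab_frame(name): name is "scene" or "top" or "wrist"; returns a dict with "pixels" (420x560x3 uint8, red, green, blue), "depth" (420x560 float32, m along the optical axis (not along the pixel's ray), 0 where there is no reading), "fov_y" (degrees; the focal length in pixels is half the picture's height over the tangent of half this angle, whatever the lens; pixels are square), "cx", "cy" (the principal point, pixels), "R" (3x3) and "t" (3): a world point X has camera coordinates R X + t; the wrist camera has in their place "tool_from_camera" (4x4, takes a point from camera to tool coordinates, whose origin is the TCP and whose axes are the tool frame's). Camera axes: x right, y down, z forward; pixel columns grow to the right and rows downward; lengths in m; the calibration is good to about 2 mm. The wrist camera is an equidistant fisheye: a pixel r from the principal point sees the ray r / f radians off the axis. A picture is of the moment at which its call begins: read the wrist's pose just before it.
- job.sign_off(): hands the job in, once; it reports no verdict.
Trained networks look in the newest picture that a camera, given by its name, has taken for a name from the list of things; names that differ only in an ending like _2 or _b are one class to them, and where a whole thing is asked for, a point or a joint stands for the part that bears it (a point fixed in the world has none). Each returns a list of dicts, best first, with "conf" (0 to 1); they miss things now and then, are a little off and sometimes report something else, mostly with a low value. They report only what shows in the picture. A call takes as long as a camera call.
- look_for(target, camera): "at" ([x, y, z] in m, in world coordinates, good to about 4 mm: the middle of the surface that is visible of it).
- place_of(target, camera): "at" ([x, y, z] in m, in world coordinates, good to about 4 mm: a listed point, or the origin of a listed thing).
The state is a dict: "time_s": time; "joints": joint angles; "joint_velocities": joint speeds; "joint_efforts": joint torques, N m; "position": TCP position; "tcp_rot": TCP orientation; "ft_force": force on the tool from outside, world axes, zero at the start; "wrist_torque": the same for the moment, N m; "grip_width": finger opening in m.
Only numpy, scipy, OpenCV 4.12 (cv2) and the standard library are available. Lean on these libraries where they do the work, as an engineer would, in place of code of your own. Each camera call takes 0.05 s, during which the arm holds its last target. There are 200 camera calls.

## Working session

There is one attempt and no reset: what is moved stays moved. The work goes in short steps, Python scripts to look and compute and a tool call to move; the robot and the scene stay as the last step left them, time stands still between calls to the robot, and variables do not carry over. Pictures are saved under pics/ and viewed, about 8 in all and at most 12, crops included, and the job is handed in when it is done.

Besides the shell and the picture viewer there is one more tool, called after ">>>" as name([rows], argument=value, ...), one row to a line, values as JSON. play_rows: Moves the arm, as the interface text tells. Its arguments: {"type":"object","properties":{"deltas":{"type":"array","items":{"type":"array","items":{"type":"number"}}},"force":{"type":"number"}},"required":["deltas"]}

```bash
mkdir -p pics; python3 - <<'E'
from rig import sensors, vision, look_for, place_of
import cv2,numpy as np
s=sensors.read_state(); print(s)
fr=[]
for c in ("scene","top"):
    f=vision.grab_frame(c); fr.append(f['pixels'])
    print(c,f['fov_y'],f['cx'],f['cy'],np.round(f['R'],4).tolist(),np.round(f['t'],4))
    for n in ("machine","dial_grip","stop_mark","mug","batten","roller_axle"):
        r=place_of(n,c); print(n,[(np.round(d['at'],4).tolist(),round(d['conf'],2)) for d in r[:2]])
cv2.imwrite('pics/a.png',cv2.resize(np.hstack(fr)[:,:,::-1],(800,300),interpolation=cv2.INTER_AREA))
cv2.imwrite('pics/top.png',fr[1][:,:,::-1])
E
```

```text
{'time_s': 0.0, 'joints': array([-7.46908675e+01,  2.81627854e+01,  8.93507138e+01, -1.84528073e-04,
        6.25518475e+01, -6.05138797e+00]), 'joint_velocities': array([ 0.12329761, -0.05826544,  0.0395267 , -0.00833594,  0.01055736,
        0.00781261]), 'joint_efforts': array([-8.65080674e-04, -6.18452168e+01, -2.61590677e+01, -7.39690813e-05,
        4.04764112e-03,  2.31232505e-06]), 'position': array([ 0.22759344, -0.58182766,  0.23103898]), 'tcp_rot': array([-1.79993274e+02,  6.49998443e-02, -6.86393906e+01]), 'ft_force': array([ 0.70846965, -0.74480518, -0.08807122]), 'wrist_torque': array([-0.00976684, -0.00327378, -0.03515387]), 'grip_width': 0.08551287799657893}
scene 44.635971824165836 281.08417625928934 210.31350917467662 [[0.8289, 0.5594, 0.0084], [0.3661, -0.531, -0.7642], [-0.423, 0.6365, -0.6449]] [-0.5052 -0.0476  1.5965]
machine [([0.5599, 0.1046, 0.002], 0.76)]
dial_grip [([0.5602, 0.1102, 0.2255], 0.75)]
stop_mark [([0.5262, 0.098, 0.1938], 0.97)]
mug [([0.5418, 0.3646, -0.0007], 0.7), ([0.6077, -0.1202, -0.0021], 0.6)]
batten [([0.6086, -0.1204, -0.0037], 0.67)]
roller_axle []
top 56.44272315503692 277.8195843675744 213.82784160828197 [[-0.0096, -0.9996, -0.0253], [-0.9839, 0.0139, -0.1782], [0.1785, 0.0232, -0.9837]] [0.0808 0.5787 0.9212]
machine [([0.5582, 0.1115, -0.0012], 0.59)]
dial_grip [([0.5633, 0.1083, 0.223], 0.55)]
stop_mark [([0.5285, 0.1001, 0.193], 0.66), ([0.6142, -0.1192, 0.0009], 0.35)]
mug [([0.5418, 0.3593, 0.0021], 0.75), ([0.4553, 0.0055, 0.0581], 0.43)]
batten [([0.6091, -0.1195, 0.0009], 0.94), ([0.4541, 0.0061, 0.0582], 0.65)]
roller_axle [([0.538, 0.3594, -0.0001], 0.42)]
```

View pics/a.png

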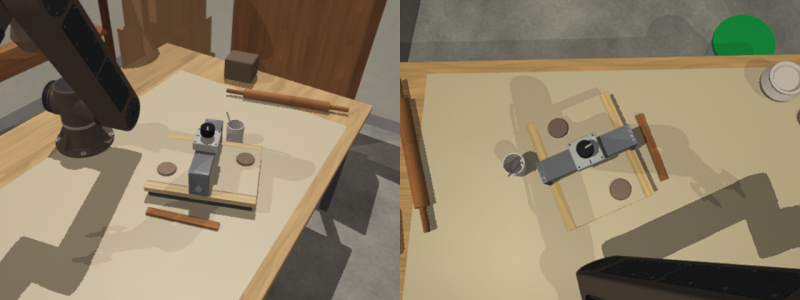

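View pics/top.png

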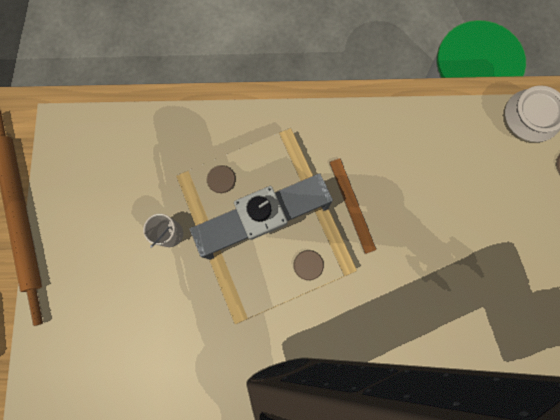

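The top view shows the dial at (258,208) with its light bar pointing to about (270,203). That puts the bar near -62° in the world against a stop mark near -162°, so about 5 clicks up. I'll move above the dial, raising first.

>>> play_rows([
  [0, 0, 0, -0.03, 0, 0, 0],
  [0, 0, 0, -0.04, 0, 0, 0],
  [0, -0.022, -0.0235, -0.04, 0, 0, 0],
  [0, -0.025, -0.027, 0, 0, 0, 0],
  [0, -0.025, -0.027, 0, 0, 0, 0],
  [0, -0.025, -0.027, 0, 0, 0, 0],
  [0, -0.025, -0.027, 0, 0, 0, 0],
  [0, -0.025, -0.027, 0, 0, 0, 0],
  [0, -0.025, -0.027, 0, 0, 0, 0],
  [0, -0.025, -0.027, 0, 0, 0, 0],
  [0, -0.025, -0.027, 0, 0, 0, 0],
  [0, -0.025, -0.027, 0, 0, 0, 0],
])

```text
time_s: 1.9
position: [0.3859, -0.2543, 0.3408]
tcp_rot: [-180.0, -0.0, -68.7]
ft_force: [0.5, -0.2, -0.0]
grip_width: 0.0856
```

>>> play_rows([
  [0, -0.025, -0.027, 0, 0, 0, 0],
  [0, -0.025, -0.027, 0, 0, 0, 0],
  [0, -0.025, -0.027, 0, 0, 0, 0],
  [0, -0.025, -0.027, 0, 0, 0, 0],
  [0, -0.025, -0.027, 0, 0, 0, 0],
  [0, -0.025, -0.027, 0, 0, 0, 0],
  [0, -0.025, -0.027, 0, 0, 0, 0],
  [0, -0.025, -0.027, 0, 0, 0, 0],
  [0, -0.025, -0.027, 0, 0, 0, 0],
  [0, -0.025, -0.027, 0, 0, 0, 0],
  [0, 0, 0, 0, 0, 0, 0],
  [0, 0, 0, 0, 0, 0, 0],
])

```text
time_s: 3.1
position: [0.5458, 0.0759, 0.3402]
tcp_rot: [180.0, -0.0, -68.6]
ft_force: [0.6, 0.3, 0.8]
grip_width: 0.0851
```

>>> play_rows([
  [0, 0, 0, 0, 0, 0, -0.14],
  [0, 0, 0, 0, 0, 0, -0.14],
  [0, 0, 0, 0, 0, 0, -0.14],
  [0, 0, 0, 0, 0, 0, -0.14],
  [0, 0, 0, 0, 0, 0, -0.14],
  [0, 0, 0, 0, 0, 0, -0.14],
  [0, 0, 0, 0, 0, 0, -0.14],
  [0, 0, 0, 0, 0, 0, -0.14],
  [0, 0, 0, 0, 0, 0, -0.14],
  [0, 0, 0, 0, 0, 0, -0.14],
  [0, 0, 0, 0, 0, 0, -0.14],
  [0, 0, 0, 0, 0, 0, -0.14],
])

```text
time_s: 4.3
position: [0.5455, 0.0742, 0.3408]
tcp_rot: [180.0, -0.0, 27.9]
ft_force: [0.2, -0.3, 0.5]
grip_width: 0.0852
```

>>> play_rows([
  [0, 0, 0, 0, 0, 0, -0.14],
  [0, 0, 0, 0, 0, 0, -0.14],
  [0, 0, 0, 0, 0, 0, -0.14],
  [0, 0, 0, 0, 0, 0, 0],
  [0, 0, 0, 0, 0, 0, 0],
])

```text
time_s: 4.8
position: [0.5457, 0.0747, 0.3407]
tcp_rot: [180.0, 0.0, 51.4]
ft_force: [0.6, -0.4, -0.7]
grip_width: 0.0851
```

```bash
cat > h.py <<'E'
from rig import sensors, vision, look_for, place_of
import cv2,numpy as np
from scipy.spatial.transform import Rotation as Ro
def W(s): 
    T=np.eye(4);T[:3,:3]=Ro.from_euler('xyz',s['tcp_rot'],degrees=True).as_matrix();T[:3,3]=s['position'];return T
def rect(cam,c,z,half=.06,n=480):
    """orthographic view of plane z about c=(x,y): col = +x world, row up = +y"""
    s=sensors.read_state(); f=vision.grab_frame(cam)
    fo=f['pixels'].shape[0]/2/np.tan(np.radians(f['fov_y']/2))
    u,v=np.meshgrid(np.linspace(-half,half,n),np.linspace(half,-half,n))
    P=np.stack([c[0]+u,c[1]+v,np.full_like(u,z)],-1)
    if cam=='wrist':
        M=np.linalg.inv(W(s)@f['tool_from_camera']); p=P@M[:3,:3].T+M[:3,3]
        r=np.hypot(p[...,0],p[...,1]); k=fo*np.arctan2(r,p[...,2])/np.maximum(r,1e-9)
    else:
        p=P@np.array(f['R']).T+f['t']; k=fo/p[...,2]
    m=[(f['cx']+k*p[...,0]).astype('f4'),(f['cy']+k*p[...,1]).astype('f4')]
    return f,cv2.remap(f['pixels'],*m,cv2.INTER_LINEAR)[:,:,::-1]
E
python3 - <<'E'
from h import *
s=sensors.read_state(); print(s['time_s'],s['position'],s['tcp_rot'],s['joints'])
f,a=rect('wrist',(.561,.109),.239)
print(f['fov_y'],f['tool_from_camera'])
for n in ("machine","dial_grip","stop_mark"):
    r=place_of(n,'wrist'); print(n,[(np.round(d['at'],4).tolist(),round(d['conf'],2)) for d in r[:2]])
f2,b=rect('wrist',(.561,.109),.194)
cv2.imwrite('pics/b.png',cv2.resize(np.hstack([a,b]),(800,400)))
E
```

```text
4.8 [0.54568297 0.07466323 0.34071796] [1.79983886e+02 1.37830353e-03 5.13876797e+01] [ 9.24431690e-01  1.65599844e+01  9.07658922e+01 -1.18592123e-02
  7.26625741e+01 -5.04597153e+01]
65.70646984690485 [[ 9.99999982e-01  1.21187356e-04 -1.44300003e-04 -9.01741194e-04]
 [-7.46470626e-05  9.57884266e-01  2.87154537e-01 -7.30778510e-02]
 [ 1.73022202e-04 -2.87154521e-01  9.57884258e-01 -1.42188792e-01]
 [ 0.00000000e+00  0.00000000e+00  0.00000000e+00  1.00000000e+00]]
machine []
dial_grip [([0.5637, 0.107, 0.2274], 0.67)]
stop_mark [([0.5294, 0.093, 0.1959], 0.82)]
```

View pics/b.png

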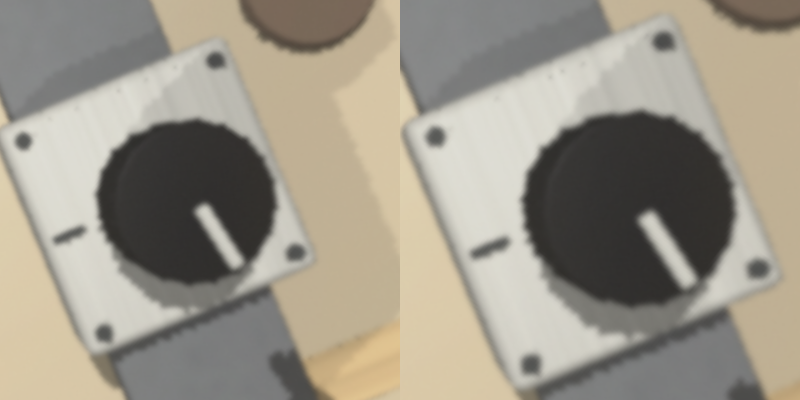

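Both panels agree: the axis is at (0.560, 0.108) and the machine yaw is 23°. The mark is 35 mm out at -157° (checks out), and the bar is at about -58°, so 5 clicks (100°). Now I'll go over the dial, descend and grip.

>>> play_rows([
  [0, 0.018, -0.0046, 0, 0, 0, 0],
  [0, 0.0173, -0.0046, 0, 0, 0, 0],
  [0, 0, 0, 0.02, 0, 0, 0],
  [0, 0, 0, 0.02, 0, 0, 0],
  [0, 0, 0, 0.02, 0, 0, 0],
  [0, 0, 0, 0.02, 0, 0, 0],
  [0, 0, 0, 0.02, 0, 0, 0],
  [0, 0, 0, 0.009, 0, 0, 0],
  [0, 0, 0, 0, 0, 0, 0],
  [0, 0, 0, 0, 0, 0, 0],
])

```text
time_s: 6.05
position: [0.561, 0.1091, 0.2322]
tcp_rot: [180.0, -0.0, 51.7]
ft_force: [0.2, -0.3, 0.5]
grip_width: 0.0857
```

>>> play_rows([
  [200, 0, 0, 0, 0, 0, 0],
  [200, 0, 0, 0, 0, 0, 0],
  [200, 0, 0, 0, 0, 0, 0],
  [200, 0, 0, 0, 0, 0, 0],
  [200, 0, 0, 0, 0, 0, 0],
  [200, 0, 0, 0, 0, 0, 0],
  [200, 0, 0, 0, 0, 0, 0],
  [200, 0, 0, 0, 0, 0, 0],
  [200, 0, 0, 0, 0, 0, 0],
  [200, 0, 0, 0, 0, 0, 0],
], force=40)

```text
time_s: 7.05
position: [0.5608, 0.1088, 0.2327]
tcp_rot: [179.9, -0.0, 51.7]
ft_force: [-1.7, -0.4, 7.2]
grip_width: 0.0472
```

```bash
python3 - <<'E'
from h import *
s=sensors.read_state(); print({k:np.round(v,3) for k,v in s.items()})
E
```

```text
{'time_s': np.float64(7.05), 'joints': array([ 4.3580e+00,  2.3655e+01,  9.6998e+01, -1.6000e-02,  5.9265e+01,
       -4.7312e+01]), 'joint_velocities': array([ 0.015, -0.039,  0.017,  0.085, -0.035,  0.   ]), 'joint_efforts': array([ 6.0000e-03, -5.1571e+01, -2.3951e+01,  1.3400e-01, -5.8600e-01,
        1.0000e-02]), 'position': array([0.561, 0.109, 0.233]), 'tcp_rot': array([ 1.79931e+02, -4.60000e-02,  5.16770e+01]), 'ft_force': array([-1.686, -0.367,  7.201]), 'wrist_torque': array([-0.158,  0.422, -0.018]), 'grip_width': np.float64(0.047)}
```

>>> play_rows([
  [200, 0, 0, 0, 0, 0, 0.1],
  [200, 0, 0, 0, 0, 0, 0.1],
  [200, 0, 0, 0, 0, 0, 0.1],
  [200, 0, 0, 0, 0, 0, 0.1],
  [200, 0, 0, 0, 0, 0, 0.1],
  [200, 0, 0, 0, 0, 0, 0.1],
  [200, 0, 0, 0, 0, 0, 0.1],
  [200, 0, 0, 0, 0, 0, 0.1],
  [200, 0, 0, 0, 0, 0, 0.1],
  [200, 0, 0, 0, 0, 0, 0.1],
  [200, 0, 0, 0, 0, 0, 0],
  [200, 0, 0, 0, 0, 0, 0],
])

```text
time_s: 8.25
position: [0.5606, 0.1086, 0.2327]
tcp_rot: [180.0, -0.1, -5.6]
ft_force: [-2.9, -2.3, 7.5]
grip_width: 0.0472
```

>>> play_rows([
  [200, 0, 0, 0, 0, 0, 0.1],
  [200, 0, 0, 0, 0, 0, 0.1],
  [200, 0, 0, 0, 0, 0, 0.1],
  [200, 0, 0, 0, 0, 0, 0.096],
  [200, 0, 0, 0, 0, 0, 0],
  [200, 0, 0, 0, 0, 0, 0],
  [200, 0, 0, 0, 0, 0, 0],
])

```text
time_s: 8.95
position: [0.5605, 0.1087, 0.2327]
tcp_rot: [-180.0, -0.0, -28.3]
ft_force: [-3.3, -0.5, 8.8]
grip_width: 0.0474
```

```bash
python3 - <<'E'
from h import *
s=sensors.read_state(); print({k:np.round(v,3) for k,v in s.items()})
f,a=rect('wrist',(.560,.108),.239)
f2,b=rect('top',(.560,.108),.239)
cv2.imwrite('pics/c.png',cv2.resize(np.hstack([a,b]),(800,400)))
E
```

```text
{'time_s': np.float64(8.95), 'joints': array([ 4.3560e+00,  2.3647e+01,  9.7014e+01, -1.4000e-02,  5.9298e+01,
        3.2673e+01]), 'joint_velocities': array([ 0.087, -0.042, -0.012,  0.018,  0.064, -0.023]), 'joint_efforts': array([ 2.0200e-01, -5.0993e+01, -2.4516e+01,  1.1200e-01, -1.0250e+00,
       -1.0000e-03]), 'position': array([0.56 , 0.109, 0.233]), 'tcp_rot': array([-1.79988e+02, -4.10000e-02, -2.83100e+01]), 'ft_force': array([-3.261, -0.478,  8.781]), 'wrist_torque': array([-0.125,  0.751, -0.03 ]), 'grip_width': np.float64(0.047)}
```

View pics/c.png

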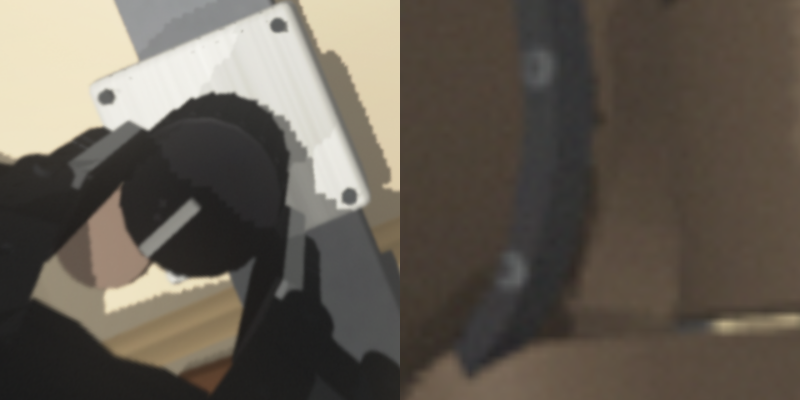

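The bar runs (200,205)→(145,250), about -141°. That matches click 1 (-137°), so the grip hasn't slipped. One more click, slowly, watching the wrist torque.

>>> play_rows([
  [200, 0, 0, 0, 0, 0, 0.05],
  [200, 0, 0, 0, 0, 0, 0.05],
  [200, 0, 0, 0, 0, 0, 0.05],
  [200, 0, 0, 0, 0, 0, 0.05],
  [200, 0, 0, 0, 0, 0, 0.05],
  [200, 0, 0, 0, 0, 0, 0.05],
  [200, 0, 0, 0, 0, 0, 0.04],
  [200, 0, 0, 0, 0, 0, 0],
  [200, 0, 0, 0, 0, 0, 0],
  [200, 0, 0, 0, 0, 0, 0],
])

```text
time_s: 10.05
position: [0.5604, 0.1087, 0.2326]
tcp_rot: [-180.0, -0.0, -47.8]
ft_force: [-4.1, -0.1, 7.2]
grip_width: 0.0471
```

```bash
python3 - <<'E'
from h import *
s=sensors.read_state(); print(s['tcp_rot'],s['wrist_torque'],s['ft_force'],s['joint_efforts'])
E
```

```text
[-1.79977320e+02 -2.60080096e-02 -4.77982660e+01] [-0.04154958  0.75567002 -0.09002359] [-4.12502858 -0.07173092  7.23693142] [ 1.79390316e-01 -5.08928990e+01 -2.46142763e+01  2.55021552e-02
 -1.08004589e+00 -7.42684398e-02]
```

>>> play_rows([
  [200, 0, 0, 0, 0, 0, 0.02],
  [200, 0, 0, 0, 0, 0, 0.02],
  [200, 0, 0, 0, 0, 0, 0.0],
  [200, 0, 0, 0, 0, 0, 0],
  [200, 0, 0, 0, 0, 0, 0],
])

```text
time_s: 10.55
position: [0.5604, 0.1088, 0.2327]
tcp_rot: [-180.0, -0.0, -50.1]
ft_force: [-4.1, -0.1, 8.0]
grip_width: 0.0474
```

```bash
python3 - <<'E'
from h import *
s=sensors.read_state(); print(s['tcp_rot'],s['wrist_torque'],s['ft_force'],s['joint_efforts'])
f,a=rect('wrist',(.560,.108),.239)
s=sensors.read_state(); print(s['wrist_torque'])
cv2.imwrite('pics/d.png',a)
E
```

```text
[-1.79978503e+02 -2.31385667e-02 -5.00678352e+01] [0.04189136 0.83655188 0.13019916] [-4.14566348 -0.08684469  8.01501189] [-3.66779203e-01 -5.08126652e+01 -2.46865726e+01  3.30521178e-02
 -1.12706278e+00  1.47622973e-01]
[-0.02027404  0.78452729  0.11843789]
```

View pics/d.png

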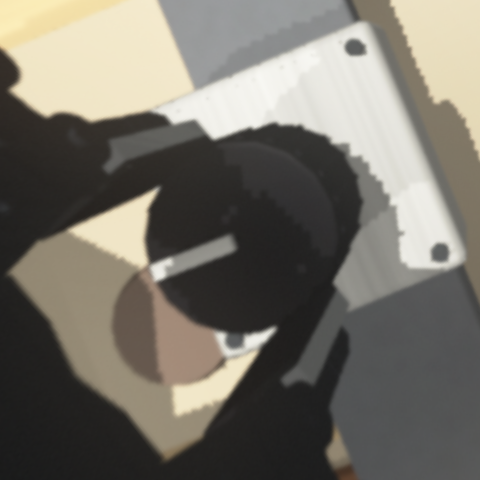

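The bar runs (235,242)→(152,270), about 199°, close to the mark direction of 203°, and the torque now resists at 0.13 Nm. I'll nudge a little further to confirm the stop, still well under 10°.

>>> play_rows([
  [200, 0, 0, 0, 0, 0, 0.02],
  [200, 0, 0, 0, 0, 0, 0.015],
  [200, 0, 0, 0, 0, 0, 0],
  [200, 0, 0, 0, 0, 0, 0],
  [200, 0, 0, 0, 0, 0, 0],
])

```text
time_s: 11.1
position: [0.5603, 0.1088, 0.2327]
tcp_rot: [-180.0, -0.0, -52.1]
ft_force: [-5.0, -0.8, 7.5]
grip_width: 0.0475
```

```bash
python3 - <<'E'
from h import *
s=sensors.read_state(); print(s['tcp_rot'],s['wrist_torque'],s['joint_efforts'][5])
E
```

```text
[-1.79987768e+02 -2.32319805e-02 -5.20608589e+01] [-0.02586916  0.78894429  0.25971114] 0.23178177885711193
```

Torque is 0.26 Nm at yaw -52.1°, above click level, so it's at the stop. Zero torque falls at yaw ≈ -48.5°, which matches the predicted -48.3°. Turning back to yaw +71.5° means 123.6° (2.157 rad) anticlockwise.

>>> play_rows([
  [200, 0, 0, 0, 0, 0, -0.1],
  [200, 0, 0, 0, 0, 0, -0.1],
  [200, 0, 0, 0, 0, 0, -0.1],
  [200, 0, 0, 0, 0, 0, -0.1],
  [200, 0, 0, 0, 0, 0, -0.1],
  [200, 0, 0, 0, 0, 0, -0.1],
  [200, 0, 0, 0, 0, 0, -0.1],
  [200, 0, 0, 0, 0, 0, -0.1],
  [200, 0, 0, 0, 0, 0, -0.1],
  [200, 0, 0, 0, 0, 0, -0.1],
  [200, 0, 0, 0, 0, 0, -0.1],
  [200, 0, 0, 0, 0, 0, 0],
])

```text
time_s: 12.3
position: [0.5606, 0.1087, 0.2327]
tcp_rot: [180.0, -0.1, 11.1]
ft_force: [-2.4, -1.0, 7.0]
grip_width: 0.0475
```

>>> play_rows([
  [200, 0, 0, 0, 0, 0, -0.1],
  [200, 0, 0, 0, 0, 0, -0.1],
  [200, 0, 0, 0, 0, 0, -0.1],
  [200, 0, 0, 0, 0, 0, -0.1],
  [200, 0, 0, 0, 0, 0, -0.1],
  [200, 0, 0, 0, 0, 0, -0.1],
  [200, 0, 0, 0, 0, 0, -0.1],
  [200, 0, 0, 0, 0, 0, -0.1],
  [200, 0, 0, 0, 0, 0, -0.1],
  [200, 0, 0, 0, 0, 0, -0.1],
  [200, 0, 0, 0, 0, 0, -0.057],
  [200, 0, 0, 0, 0, 0, 0],
])

```text
time_s: 13.5
position: [0.5608, 0.1088, 0.2327]
tcp_rot: [179.9, -0.0, 71.6]
ft_force: [-2.1, -0.6, 6.6]
grip_width: 0.0473
```

>>> play_rows([
  [200, 0, 0, 0, 0, 0, 0],
  [200, 0, 0, 0, 0, 0, 0],
  [200, 0, 0, 0, 0, 0, 0],
])

```text
time_s: 13.8
position: [0.5608, 0.1088, 0.2327]
tcp_rot: [179.9, -0.0, 71.5]
ft_force: [-1.4, 0.1, 7.6]
grip_width: 0.0476
```

```bash
python3 - <<'E'
from h import *
s=sensors.read_state(); print(s['tcp_rot'],s['wrist_torque'],s['joint_efforts'][5])
f,a=rect('wrist',(.560,.108),.239)
cv2.imwrite('pics/e.png',a)
E
```

```text
[ 1.79912963e+02 -2.60604326e-02  7.15116878e+01] [-0.03993745  0.37876341  0.06620188] 0.05265496904030442
```

View pics/e.png

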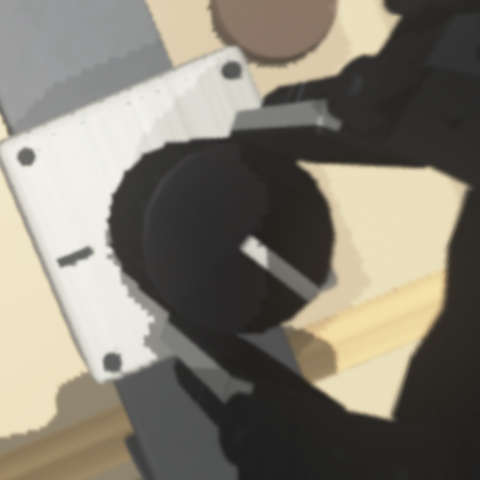

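The bar runs (247,243)→(318,296), which is -37°, exactly click 6 (-157+120). Torque is near zero. I'll let go and rise.

>>> play_rows([
  [0, 0, 0, 0, 0, 0, 0],
  [0, 0, 0, 0, 0, 0, 0],
  [0, 0, 0, 0, 0, 0, 0],
  [0, 0, 0, 0, 0, 0, 0],
  [0, 0, 0, 0, 0, 0, 0],
  [0, 0, 0, 0, 0, 0, 0],
  [0, 0, 0, 0, 0, 0, 0],
  [0, 0, 0, 0, 0, 0, 0],
])

```text
time_s: 14.65
position: [0.5606, 0.1088, 0.2315]
tcp_rot: [-180.0, 0.0, 71.5]
ft_force: [1.5, -0.5, 0.3]
grip_width: 0.0854
```

>>> play_rows([
  [0, 0, 0, -0.01, 0, 0, 0],
  [0, 0, 0, -0.02, 0, 0, 0],
  [0, 0, 0, -0.02, 0, 0, 0],
  [0, 0, 0, -0.02, 0, 0, 0],
  [0, 0, 0, -0.02, 0, 0, 0],
  [0, 0, 0, -0.02, 0, 0, 0],
  [0, 0, 0, 0, 0, 0, 0],
  [0, 0, 0, 0, 0, 0, 0],
  [0, 0, 0, 0, 0, 0, 0],
])

```text
time_s: 15.55
position: [0.5603, 0.1088, 0.3407]
tcp_rot: [-179.9, 0.0, 71.5]
ft_force: [0.3, 0.2, -0.7]
grip_width: 0.0855
```

```bash
python3 - <<'E'
from h import *
s=sensors.read_state(); print(s['time_s'],s['position'],s['ft_force'],s['grip_width'])
f,a=rect('wrist',(.560,.108),.239)
cv2.imwrite('pics/f.png',a)
vision.grab_frame('scene')
for n in ('mug','batten','tile_a'): print(n,[(np.round(d['at'],3).tolist(),round(d['conf'],2)) for d in place_of(n,'scene')[:2]])
E
```

```text
15.55 [0.56027015 0.10880125 0.34074775] [ 0.32582397  0.22822119 -0.71656012] 0.08550251837305929
mug [([0.54, 0.362, -0.0], 0.94)]
batten [([0.611, -0.122, -0.001], 0.91)]
tile_a [([0.452, 0.001, 0.06], 0.84), ([0.669, 0.215, 0.06], 0.84)]
```

View pics/f.png

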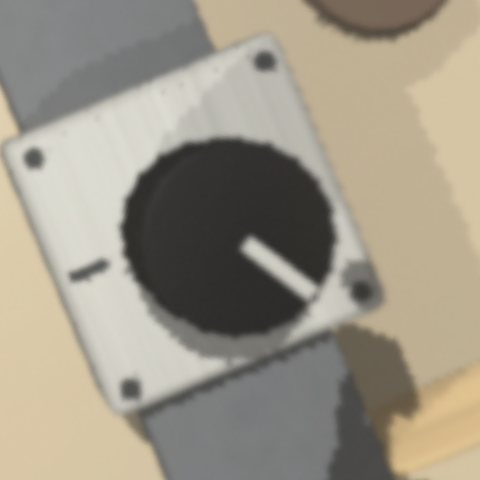

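After letting go, the bar runs (246,243)→(315,294), about -37°, and the mark direction is -157°, so it is 120° or six clicks up. The fingers are clear, so I'm handing in.

```bash
python3 -c "
from rig import job
print(job.sign_off())"
```

```text
the job is handed in; nothing more can be done
None
```

The dial now sits six clicks up from its end stop, released, and the job is handed in after about 16 s of the 72 s allowed; sign-off gives no verdict.

- **Winding down:** I gripped the dial at 40 N and turned it clockwise five clicks from where it started to the stop. I pressed about 3.5° past click 0, well under the 10° limit, where the resistance read 0.26 Nm.
- **Turning back:** I then turned it 120° anticlockwise, let go and rose clear.
- **Last checks:** With the gripper away, the light bar reads -37° against the stop mark at -157°, which is 120° or six clicks. The wrist force is back to about zero.
- **Surroundings:** The mug and batten were found within about 3 mm of where they started, inside the network's 4 mm accuracy. Both tiles are on the bed, but I took no starting position for the second tile to compare with. The first is within about 5 mm of a low-confidence reading from the start.

No check failed or disagreed. I did not measure the roller height itself, because the task says it is too small to read surely.

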